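# Close the loaded sample vessel

### The job

One of the two open vessels on the blue heater bases has a sample jar inside. Swing that vessel's arm round until its cap stands over the mouth and the arm meets its stop, then screw the cap down clockwise until it stops fully home. Leave the empty vessel with its arm and cap, and the other things on the bench, as they are.

Things in the scene. Friction and masses are not known exactly. Their poses are not given: they have to be found in the camera images.
- vesselA_mouth (a point): the loaded vessel: centre of the mouth, level with the rim, 125 mm above the bench; z up. Steel pot 84 mm across, neck 72 mm outside and 56 mm inside, standing upright on a fixed blue heater base (195 x 120 x 35 mm) that never moves. x points from the mouth to the hinge post, which stands 90 mm from the mouth's centre
- armA (a joint): swing arm of the loaded vessel: flat steel arm that turns level about the hinge post; 0 = against its stop with the cap exactly over the mouth, positive = swung aside, counter-clockwise seen from above (up to 1.5 rad). Stiff hinge (0.3 N m), stays where it is left. The arm's upper face is 148 mm, its ring's 150 mm above the bench
- armA_hinge (a point): point on the vertical hinge axis of that arm, 175 mm above the bench (the hub itself ends at 154 mm); turns with the arm, x points from the pin back to the hinge
- armA_pin (a point): upright round steel handle pin at the free end of that arm, 12 mm thick, 46 mm high (top 194 mm above the bench), the handle for swinging the arm; this point is on its axis, 175 mm above the bench, 172 mm from the hinge axis
- armA_ring (a point): threaded ring of that arm that holds the cap captive: centre of its upper face, 150 mm above the bench, 90 mm from the hinge and 82 mm from the pin; ring 81 mm across. Clockwise from above the cap sinks in it 3.8 mm per rad (24 mm per turn), with 0.18 N m friction, and holds its place when let go; screwed home, the cap's disc comes to a hard stop on this face
- capA_grip (a point): screw cap of the loaded vessel: black disc (68 mm across, 8 mm thick), white plug below, and on top an upright grip bar 50 mm long, 18 mm thick, 34 mm high. This point: middle of the bar, on the cap's axis, 17 mm above the disc; x along the bar, z up. It stands 65 mm above the mouth's rim plane with the cap fully up, starts up to 3 mm lower, and is 50 mm above when screwed home
- vesselB_mouth (a point): the empty vessel: centre of the mouth, level with the rim, 125 mm above the bench; z up. Steel pot 84 mm across, neck 72 mm outside and 56 mm inside, standing upright on a fixed blue heater base (195 x 120 x 35 mm) that never moves. x points from the mouth to the hinge post, which stands 90 mm from the mouth's centre
- armB (a joint): swing arm of the empty vessel: flat steel arm that turns level about the hinge post; 0 = against its stop with the cap exactly over the mouth, positive = swung aside, counter-clockwise seen from above (up to 1.5 rad). Stiff hinge (0.3 N m), stays where it is left. The arm's upper face is 148 mm, its ring's 150 mm above the bench
- armB_hinge (a point): point on the vertical hinge axis of that arm, 175 mm above the bench (the hub itself ends at 154 mm); turns with the arm, x points from the pin back to the hinge
- armB_pin (a point): upright round steel handle pin at the free end of that arm, 12 mm thick, 46 mm high (top 194 mm above the bench), the handle for swinging the arm; this point is on its axis, 175 mm above the bench, 172 mm from the hinge axis
- armB_ring (a point): threaded ring of that arm that holds the cap captive: centre of its upper face, 150 mm above the bench, 90 mm from the hinge and 82 mm from the pin; ring 81 mm across. Clockwise from above the cap sinks in it 3.8 mm per rad (24 mm per turn), with 0.18 N m friction, and holds its place when let go; screwed home, the cap's disc comes to a hard stop on this face
- capB_grip (a point): screw cap of the empty vessel: black disc (68 mm across, 8 mm thick), white plug below, and on top an upright grip bar 50 mm long, 18 mm thick, 34 mm high. This point: middle of the bar, on the cap's axis, 17 mm above the disc; x along the bar, z up. It stands 65 mm above the mouth's rim plane with the cap fully up, starts up to 3 mm lower, and is 50 mm above when screwed home
- sample: amber glass sample jar with a blue lid, 42 mm across, 62 mm high, standing inside the loaded vessel; origin at the centre of its underside
- beaker: glass beaker, 66 mm across, 85 mm high; origin under its centre; leave alone
- jar: amber jar with a label, 56 mm across, 80 mm high; origin under its centre; leave alone
- wash_bottle: white bottle, 68 mm across, 170 mm high; origin under its centre; leave alone
- spatula: steel spatula lying flat, 180 mm long, along its x; leave alone
- dish: white dish, 100 mm across, 20 mm high; origin under its centre; leave alone

How it is judged:
On the way, in this order (a step that is already met when the one before it is completed fails the run):
1. the loaded vessel's arm is at its stop with the cap over the mouth and still up (value of joint armA below 0.06 rad and z of capA_grip in the frame of vesselA_mouth above 0.057 m), for 0.2 s.
2. the cap is screwed fully home (z of capA_grip in the frame of vesselA_mouth below 0.0515 m and value of joint armA below 0.06 rad and horizontal distance between sample and vesselA_mouth below 0.015 m), for 0.2 s.
At the end, for the whole second after the job is handed in: the loaded vessel's arm stands at its stop (within 0.06 rad), its cap is screwed down to within 1.5 mm of its end stop (grip point less than 51.5 mm above the rim plane), and the sample jar still stands inside, within 15 mm of the mouth's axis (all of step 2); the robot touches nothing.
It fails at once if the empty vessel's arm is moved (pin more than 20 mm) (distance of armB_pin from where it was at the start of the episode above 0.02 m).
It fails at once if the empty vessel's cap is screwed down (by more than 4 mm) or carried off (z of capB_grip in the frame of vesselB_mouth below 0.0585 m or distance of capB_grip from where it was at the start of the episode above 0.02 m).
It fails at once if the beaker, jar, wash bottle, spatula or dish is pushed more than 30 mm (distance of any of beaker, jar, wash_bottle, spatula, dish from where it was at the start of the episode above 0.03 m).
It also fails if it takes over 67 s, if anything falls off the work surface, if the arm or the gripper's body presses on something with over 40 N, if the wrist force passes 120 N, or if a joint passes its speed limit or range.

### The arm

A 6-joint arm with a two-finger parallel gripper is mounted at the origin on the work surface. World frame = base frame: x ahead of the robot, y to its left, z up, the work surface at z = 0. Lengths are in m, angles in rad, forces in N, time in s.
With the tool pointing down it reaches from about 0.35 to 0.775 m from the base axis. Payload 5.5 kg.
Tool frame: the origin (TCP) lies midway between the tips of the shut fingers; the grasp point (between the pads) lies 19 mm behind it; z points along the fingers, y is the line along which they close (so a half turn about z gives the same grasp; the last joint's range is limited). The gripper opens to 85 mm and grips with 20 to 120 N. Pads are 22 mm wide; open, the fingers measure 114 mm over their backs; the gripper's body (76 mm by 85 mm) begins 54 mm behind the grasp point. The pads swing forward as they close: fully open they stand 13 mm farther back than shut.
Start: joints at [1.108, 0.313, 0.046, 1.304, 0, 1.431], TCP at [0.182, 0.545, 0.231] pointing down, gripper open.
Joint ranges: [-2.76, 2.76], [-0.86, 1.69], [-1.03, 1.26], [-2.2, 2.34], [-1.47, 1.5], [-3.14, 3.14]. Speed limits (rad/s): [2.57, 2.57, 3.14, 3.14, 3.14, 3.14].

### API

Orientations are given as a unit quaternion [w, x, y, z].
In Python, from workcell import get_state, read_camera, camera_info, hand_in, recognise gives the robot as it stands.
- The arm moves only by the tool arm_command, never from a script. Its argument "moves" is one flat list of numbers, 7 for each row, row after row: the opening, from -1 (shut) to 1 (fully open), then the shift along the tool's x, y, z in mm, then the turn, a rotation vector about the tool's x, y, z in rad. A call has 1 to 8 rows; each row shifts and turns the commanded pose from where the row before left it, along the tool's axes as they then stand; what a row does not reach is not made up. A row lasts 1/8 s, in which the tool goes at most 62.5 mm and 10.7 degrees, less where a joint would pass 70% of its speed; a pose out of reach is approached as far as the arm can. A call with a gripper value outside its range is refused whole. The fingers move at their own pace and stop on an object; "newtons" is the grip in N (left out, the last holds). Time passes only in rows, so rows that do not move let the fingers close. It gives the time, the measured TCP pose, the force, the opening and the grip force at its end, in the units of the state.
- get_state(): the state, without advancing time (a new reading comes with each control period).
- read_camera(name): name is "side" or "top"; returns (picture, depth): 420x560x3 uint8, blue, green, red; 420x560 float32, m along the optical axis (not along the pixel's ray), 0 where there is no reading.
- camera_info(name): a dict with "fovy" (degrees; the focal length in pixels is half the picture's height over the tangent of half this angle, whatever the lens; pixels are square), "cx", "cy" (the principal point, pixels), "eye" and "orientation" of the camera in the world. Camera axes: x right, y down, z forward; pixel columns grow to the right and rows downward; lengths in m; the calibration is good to about 2 mm. A picture is of the moment at which its call begins. camera_info takes no time and is no camera call.
- hand_in(): hands the job in; it is judged then, once.
Trained networks look in the newest picture that a camera, given by its name, has taken for a name from the list of things; names that differ only in an ending like _2 or _b are one class to them, and where a whole thing is asked for, a point or a joint stands for the part that bears it (a point fixed in the world has none). Each returns a list of dicts, best first, with "confidence" (0 to 1); they miss things now and then, are a little off and sometimes report something else, mostly with a low value. They report only what shows in the picture. A call takes as long as a camera call.
- recognise(camera, label): "point" ([column, row] in pixels, amid what is visible of it).
The state is a dict: "clock": time; "joint_pos": joint angles; "qvel": joint speeds; "tau": joint torques, N m; "tcp_pos": TCP position; "orientation": TCP orientation; "wrist_force": force on the tool from outside, world axes, zero at the start; "ft_torque": the same for the moment, N m; "finger_gap": finger opening in m; "grip_force": force on a finger pad.
Only numpy, scipy, OpenCV 4.12 (cv2) and the standard library are available. Lean on these libraries where they do the work, as an engineer would, in place of code of your own. Each camera call takes 0.05 s, during which the arm holds its last target. There are 200 camera calls.

## Working session

There is one attempt and no reset: what is moved stays moved. The work goes in short steps, Python scripts to look and compute and a tool call to move; the robot and the scene stay as the last step left them, time stands still between calls to the robot, and variables do not carry over. Pictures are saved under pics/ and viewed, at most 10 in all, crops included, and the job is handed in when it is done.

Besides the shell and the picture viewer there is one more tool, called as name(argument=value, ...), one argument or row to a line, values as JSON. arm_command: Moves the arm, as the interface text tells. Its arguments: {"type":"object","properties":{"moves":{"type":"array"},"newtons":{"type":"number"}},"required":["moves"]}

```bash
mkdir -p pics; ls; cat > h.py <<'E'
import numpy as np,cv2
from scipy.spatial.transform import Rotation as R
from workcell import *
def cam(n):
    i=camera_info(n);q=i["orientation"];f=210/np.tan(np.radians(i["fovy"])/2)
    return i,R.from_quat([q[1],q[2],q[3],q[0]]).as_matrix(),f
def ray(n,p):
    i,M,f=cam(n);return np.array(i["eye"]),M@np.array([(p[0]-i["cx"])/f,(p[1]-i["cy"])/f,1])
def atz(n,p,z):
    e,d=ray(n,p);return e+d*(z-e[2])/d[2]
def cloud(n,depth):
    i,M,f=cam(n);v,u=np.indices(depth.shape)
    P=np.stack([(u-i["cx"])/f,(v-i["cy"])/f,np.ones_like(u)],-1)*depth[...,None]
    return P@M.T+np.array(i["eye"])
E
python3 - <<'E'
from h import *
print(camera_info("top"),camera_info("side"));print(get_state())
for n in("top","side"):
    im,d=read_camera(n);cv2.imwrite(f"pics/{n}0.png",im);np.save(n+"0.npy",d)
    for l in["vesselA_mouth","armA_pin","armA_hinge","armA_ring","capA_grip","sample"]:
        r=recognise(n,l)
        print(n,l,[(np.round(x["point"],0),round(x["confidence"],2)) for x in r[:4]])
E
```

```text
pics
{'fovy': 49.61079238415556, 'cx': 275.02899095301046, 'cy': 216.8815405417419, 'eye': array([ 0.2650545 , -0.06528117,  1.33894521]), 'orientation': array([ 0.06276068, -0.69680724,  0.71133456, -0.06726001])} {'fovy': 49.098173725599025, 'cx': 277.1300925849983, 'cy': 215.35462504976724, 'eye': array([-0.01356339, -0.88459365,  1.3292203 ]), 'orientation': array([-0.31568953,  0.90702888, -0.26446824,  0.0877228 ])}
{'clock': 0.0, 'joint_pos': array([1.10841201e+00, 3.14004640e-01, 4.49478866e-02, 1.30360061e+00,
       2.89102590e-05, 1.43122960e+00]), 'qvel': array([ 0.00098533, -0.00046472, -0.00190066, -0.00071632,  0.00067295,
        0.00099149]), 'tau': array([ 1.58084320e-03, -4.80624318e+01,  2.98530918e+01,  1.91488751e-02,
        2.43083036e-05,  1.61096096e-06]), 'tcp_pos': array([0.18215894, 0.54482954, 0.23039375]), 'orientation': array([-2.89659333e-04,  1.60708792e-01,  9.87001428e-01, -8.84404056e-04]), 'wrist_force': array([-0.24203567,  0.12663569,  0.17274325]), 'ft_torque': array([-0.03206475, -0.04127707, -0.04698188]), 'grip_force': 0.0, 'finger_gap': 0.08545700582763058}
top vesselA_mouth [(array([202., 200.]), 0.7), (array([311., 192.]), 0.58)]
top armA_pin [(array([337., 184.]), 0.92)]
top armA_hinge [(array([337., 189.]), 0.62)]
top armA_ring [(array([221., 186.]), 0.71), (array([336., 183.]), 0.59)]
top capA_grip [(array([338., 188.]), 0.89)]
top sample [(array([309., 205.]), 0.62), (array([220., 188.]), 0.35), (array([338., 187.]), 0.3)]
side vesselA_mouth [(array([309., 244.]), 0.59)]
side armA_pin [(array([324., 235.]), 0.74), (array([278., 314.]), 0.74), (array([310., 243.]), 0.65), (array([238., 234.]), 0.35)]
side armA_hinge [(array([323., 234.]), 0.57)]
side armA_ring [(array([327., 230.]), 0.89)]
side capA_grip [(array([327., 230.]), 0.74), (array([238., 234.]), 0.41), (array([274., 172.]), 0.32)]
side sample [(array([300., 232.]), 0.51), (array([310., 197.]), 0.23)]
```

```bash
python3 - <<'E'
import cv2,numpy as np
a=cv2.imread("pics/top0.png")[110:290,140:400];cv2.imwrite("pics/t1.png",cv2.resize(a,None,fx=3,fy=3,interpolation=2))
a=cv2.imread("pics/side0.png")[130:330,180:440];cv2.imwrite("pics/s1.png",cv2.resize(a,None,fx=3,fy=3,interpolation=2))
E
```

```text
(no output)
```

View pics/t1.png

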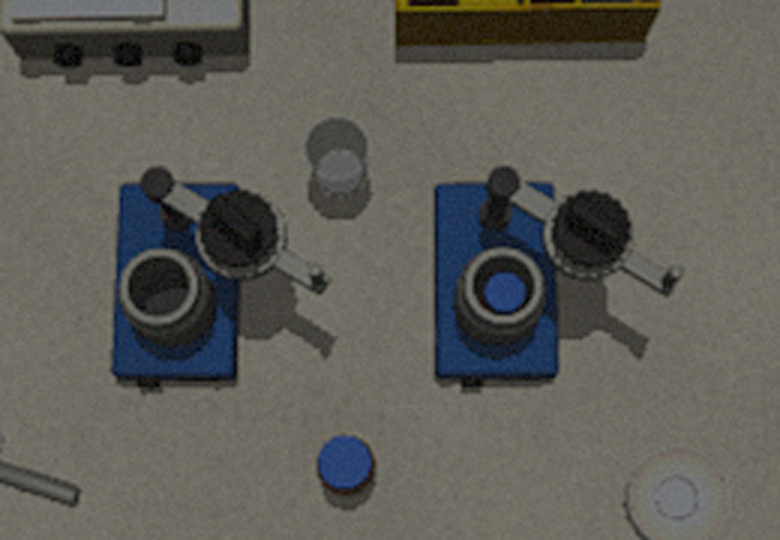

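View pics/s1.png

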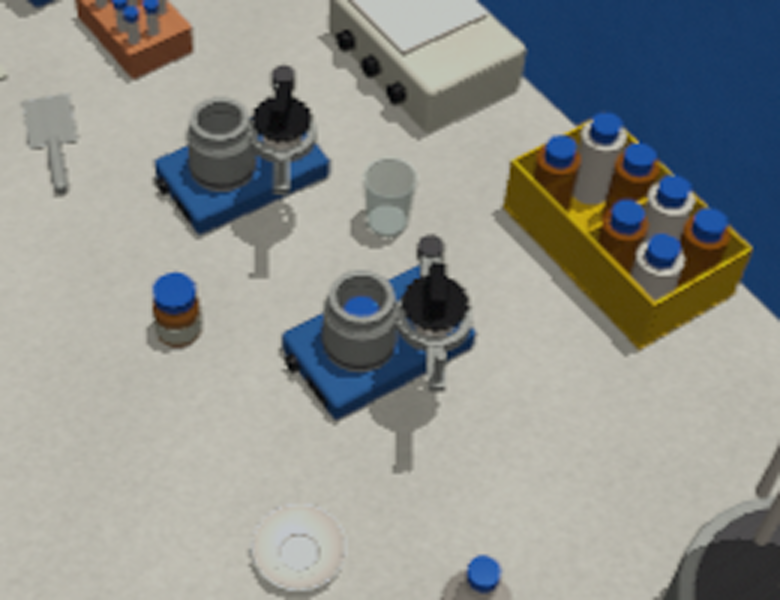

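View pics/top0.png

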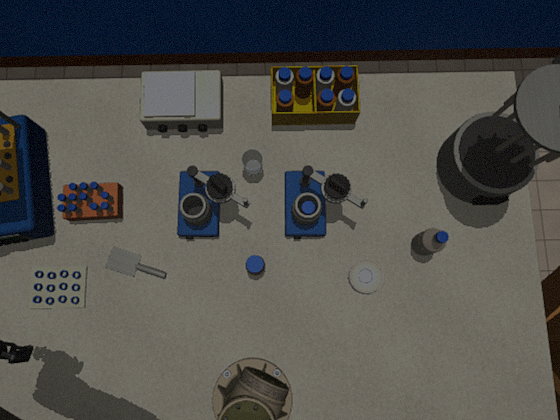

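The right-hand vessel is the loaded one: blue lid in its mouth at about (308,205) in the top picture, hub (308,171), cap (337,187) and pin (364,201). Next I'll get precise positions from the depth.

```bash
python3 - <<'E'
from h import *
for n,box in(("top",(285,160,380,240)),("side",(270,200,345,270))):
    P=cloud(n,np.load(n+"0.npy"));im=cv2.imread(f"pics/{n}0.png")
    u0,v0,u1,v1=box;Q=P[v0:v1,u0:u1].reshape(-1,3);C=im[v0:v1,u0:u1].reshape(-1,3).astype(int)
    def s(name,m):
        q=Q[m];
        if len(q)<4:print(n,name,len(q));return
        c,r=cv2.minEnclosingCircle(q[:,:2].astype(np.float32)*1000)
        b=cv2.minAreaRect(q[:,:2].astype(np.float32)*1000)
        print(n,name,len(q),"mean",q.mean(0).round(4),"circ",np.round(c,1),round(r,1),"rect",np.round(b[0],1),np.round(b[1],1),round(b[2],1))
    z=Q[:,2]
    s("bar",(z>.178)&(z<.21)&(C.max(1)<90))
    if n=="top":
        hub=atz(n,(307.7,171),.154);pin=atz(n,(365.3,199.5),.194);mou=atz(n,(307.7,205),.125);cap=atz(n,(337,187),.165)
        print("pix",hub,pin,mou,cap)
    for nm,c,r,lo,hi in(("hub",hub,.025,.140,.165),("pin",pin,.02,.162,.2),("mouth",mou,.045,.115,.135),("disc",cap,.045,.155,.172),("ring",cap,.05,.14,.154)):
        s(nm,(np.hypot(*(Q[:,:2]-c[:2]).T)<r)&(z>lo)&(z<hi))
    for l in["vesselA_mouth","armA_pin","armA_hinge","capA_grip"]: pass
E
```

```text
top bar 186 mean [ 0.5591 -0.2433  0.2005] circ [ 543.4 -264.6] 55.3 rect [ 549.1 -266.2] [108.6  38.9] 69.3
pix [ 0.61006979 -0.16619382  0.154     ] [ 0.51917398 -0.30903438  0.194     ] [ 0.52226509 -0.16536896  0.125     ] [ 0.56118513 -0.24176673  0.165     ]
top hub 136 mean [ 0.6095 -0.1709  0.1515] circ [ 610.9 -173.1] 20.8 rect [ 609.2 -171.8] [39.6 28.1] 49.4
top pin 28 mean [ 0.5168 -0.3081  0.1856] circ [ 518.2 -309.3] 5.8 rect [ 518.2 -309.9] [ 9.3 10.7] 41.0
top mouth 234 mean [ 0.5238 -0.1656  0.1244] circ [ 524.1 -165.2] 36.3 rect [ 524.1 -165. ] [68.6 71.9] 88.8
top disc 123 mean [ 0.5609 -0.2388  0.1701] circ [ 561.6 -239.3] 38.3 rect [ 562.8 -242.2] [67.5 67.1] 22.7
top ring 225 mean [ 0.5501 -0.2341  0.1487] circ [ 562.5 -242.5] 49.6 rect [ 556.4 -238.3] [99.2 64.5] 55.3
side bar 109 mean [ 0.5517 -0.2515  0.1994] circ [ 542.3 -264.9] 56.6 rect [ 539.4 -263.2] [113.1  39.1] 58.4
side hub 78 mean [ 0.6092 -0.1679  0.1506] circ [ 608.  -164.8] 20.6 rect [ 611.8 -166.5] [37.5 29.9] 71.1
side pin 31 mean [ 0.5146 -0.31    0.1833] circ [ 517.  -309.4] 6.9 rect [ 515.4 -309.4] [12.5 10.7] 69.0
side mouth 180 mean [ 0.5208 -0.1656  0.123 ] circ [ 520.8 -164.2] 37.1 rect [ 521.9 -164.3] [72.1 68.6] 56.6
side disc 108 mean [ 0.559  -0.2439  0.1697] circ [ 564.  -239.7] 37.5 rect [ 562.8 -238.2] [68.4 71.4] 9.2
side ring 159 mean [ 0.5459 -0.2571  0.1477] circ [ 557.6 -246.7] 42.6 rect [ 550.8 -254. ] [65.3 79.2] 53.3
```

arm_command(
  moves=[0,-47.4,-16.4,-8.7,0,0,0,0,-47.4,-16.4,-8.7,0,0,0,0,-47.4,-16.4,-8.7,0,0,0,0,-47.4,-16.4,-8.7,0,0,0,0,-47.4,-16.4,-8.7,0,0,0,0,-47.4,-16.4,-8.7,0,0,0,0,-47.4,-16.4,-8.7,0,0,0,0,-47.4,-16.4,-8.7,0,0,0],
  newtons=40,
)

```text
clock: 1.7
tcp_pos: [0.5016, 0.2995, 0.3014]
orientation: [0.0, 0.161, 0.987, 0.0]
wrist_force: [0.7, 0.3, 0.5]
finger_gap: 0.0428
grip_force: 0.0
```

arm_command(
  moves=[0,-20.6,-56.3,0,0,0,0,0,-20.6,-56.3,0,0,0,0,0,-20.6,-56.3,0,0,0,0,0,-20.6,-56.3,0,0,0,0,0,-20.6,-56.3,0,0,0,0,0,-20.6,-56.3,0,0,0,0,0,-20.6,-56.3,0,0,0,0,0,-20.6,-56.3,0,0,0,0],
)

```text
clock: 2.7
tcp_pos: [0.5137, -0.1808, 0.3011]
orientation: [0.0, 0.161, 0.987, 0.0]
wrist_force: [1.5, -0.2, 1.0]
finger_gap: 0.0424
grip_force: 0.0
```

arm_command(
  moves=[0,0,0,0,0,0,-0.164,0,0,0,0,0,0,-0.164,0,0,0,0,0,0,-0.164,0,0,0,0,0,0,-0.164,0,0,0,0,0,0,-0.164,0,0,0,0,0,0,-0.164,0,0,0,0,0,0,-0.164,0,0,0,0,0,0,-0.166],
)

```text
clock: 3.7
tcp_pos: [0.5138, -0.1788, 0.3009]
orientation: [0.0, -0.478, 0.878, -0.0]
wrist_force: [-0.3, 0.8, -0.6]
finger_gap: 0.0426
grip_force: 0.0
```

```bash
cat > g.py <<'E'
import sys
from h import *
# python3 g.py x y z yaw(deg of tool x): remaining shift in tool axes (mm), turn about tool z
s=get_state();q=s["orientation"];M=R.from_quat([q[1],q[2],q[3],q[0]]).as_matrix()
yaw=np.degrees(np.arctan2(M[1,0],M[0,0]));t=np.array([float(a) for a in sys.argv[1:4]])
print("tcp",s["tcp_pos"].round(4),"yaw",yaw.round(2),"q",s["joint_pos"].round(2),"F",s["wrist_force"].round(1),"gap",round(s["finger_gap"],4),"t",s["clock"],"tilt",M[2].round(3))
print("shift mm",((t-s["tcp_pos"])@M*1000).round(1),"turn z",np.radians((yaw-float(sys.argv[4])+180)%360-180).round(3))
E
python3 g.py .5165 -.3095 .159 -123.2
```

```text
tcp [ 0.5138 -0.1788  0.3009] yaw -122.9 q [-0.48  0.24  0.12  1.45  0.   -1.48] F [-0.3  0.8 -0.6] gap 0.0426 t 3.7 tilt [-0. -0. -1.]
shift mm [108.3 -73.2 141.9] turn z 0.005
```

arm_command(
  moves=[0,36,-24.4,0,0,0,0,0,36,-24.4,0,0,0,0,0,36.3,-24.4,0,0,0,0,0,0,0,40,0,0,0,0,0,0,40,0,0,0,0,0,0,20,0,0,0,0,0,0,0,0,0,0],
)

```text
clock: 4.58
tcp_pos: [0.5147, -0.3088, 0.199]
orientation: [-0.001, -0.475, 0.88, 0.002]
wrist_force: [0.0, -0.3, -0.2]
finger_gap: 0.0428
grip_force: 0.0
```

```bash
python3 g.py .5165 -.3095 .159 -123.2; python3 - <<'E'
from h import *
im,d=read_camera("side");a=im[190:290,250:400];b,_=read_camera("top");b=b[150:250,280:430]
cv2.imwrite("pics/p2.png",cv2.resize(np.vstack([a,b]),None,fx=3,fy=3,interpolation=2))
E
```

```text
tcp [ 0.5147 -0.3088  0.199 ] yaw -123.22 q [-0.67  0.38  0.06  1.26  0.   -1.67] F [ 0.  -0.3 -0.2] gap 0.0428 t 4.575 tilt [-0.     0.004 -1.   ]
shift mm [-0.3 -2.1 40. ] turn z -0.0
```

View pics/p2.png

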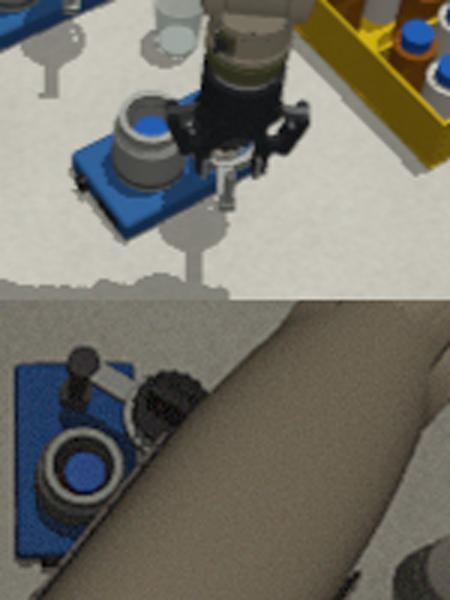

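The side view shows the pin (crop 228,190) centred between the open fingers, so I descend and close.

arm_command(
  moves=[0,0,-2,20,0,0,0,0,0,0,20,0,0,0,-1,0,0,0,0,0,0,-1,0,0,0,0,0,0,-1,0,0,0,0,0,0,-1,0,0,0,0,0,0],
  newtons=40,
)

```text
clock: 5.42
tcp_pos: [0.518, -0.3109, 0.1624]
orientation: [0.0, -0.476, 0.88, -0.001]
wrist_force: [-1.1, 1.1, 5.5]
finger_gap: 0.011
grip_force: 39.7
```

```bash
python3 g.py .5165 -.3095 .159 -123.2
```

```text
tcp [ 0.518  -0.3109  0.1624] yaw -123.2 q [-0.67  0.39 -0.01  1.17  0.   -1.66] F [-1.1  1.1  5.5] gap 0.011 t 5.425 tilt [ 0.    -0.002 -1.   ]
shift mm [-0.4  2.   3.4] turn z -0.0
```

arm_command(
  moves=[-1,-1,18.9,-3,0,0,0.11,-1,-1,18.9,0,0,0,0.11,-1,-1,18.9,0,0,0,0.11,-1,0,0,0,0,0,0],
)

```text
clock: 5.92
tcp_pos: [0.4745, -0.2706, 0.1625]
orientation: [-0.001, -0.325, 0.946, 0.002]
wrist_force: [1.2, 1.5, -12.0]
finger_gap: 0.0107
grip_force: 39.6
```

```bash
python3 - <<'E'
from h import *
h=np.array([.611,-.166]);p=get_state()["tcp_pos"][:2];d=p-h
print(np.hypot(*d),np.degrees(np.arctan2(d[1],d[0])))
E
python3 g.py .439 -.165 .162 180
```

```text
0.1720037228940968 -142.54190324190895
tcp [ 0.4745 -0.2706  0.1625] yaw -142.02 q [-0.67  0.29 -0.16  1.13  0.   -1.33] F [  1.2   1.5 -12. ] gap 0.0107 t 5.925 tilt [ 0.     0.004 -1.   ]
shift mm [-37.  105.1   0.9] turn z 0.663
```

arm_command(
  moves=[-1,-1,18.9,1.5,0,0,0.11,-1,-1,18.9,0,0,0,0.11,-1,-1,18.9,0,0,0,0.11,-1,-1,18.9,0,0,0,0.11,-1,-1,18.9,0,0,0,0.11,-1,-0.3,10.3,0,0,0,0.06,-1,0,0,0,0,0,0],
)

```text
clock: 6.8
tcp_pos: [0.439, -0.1752, 0.1624]
orientation: [-0.001, -0.027, 1.0, 0.0]
wrist_force: [-4.8, 1.2, -1.4]
finger_gap: 0.0105
grip_force: 40.5
```

```bash
python3 - <<'E'
from h import *
h=np.array([.611,-.166]);p=get_state()["tcp_pos"][:2];d=p-h
print(np.hypot(*d),np.degrees(np.arctan2(d[1],d[0])))
E
python3 g.py .439 -.165 .162 180
```

```text
0.17225790653965398 -176.93890911974682
tcp [ 0.439  -0.1752  0.1624] yaw -176.89 q [-0.55  0.15 -0.33  1.09 -0.   -0.6 ] F [-4.8  1.2 -1.4] gap 0.0105 t 6.8 tilt [ 0.002  0.001 -1.   ]
shift mm [-0.6 10.2  0.4] turn z 0.054
```

Not yet on the stop. I'll creep 5 mm at a time and watch the force.

arm_command(
  moves=[-1,0,5,0,0,0,0.028,-1,0,0,0,0,0,0],
)

```text
clock: 7.05
tcp_pos: [0.4388, -0.1709, 0.1624]
orientation: [-0.001, -0.012, 1.0, -0.0]
wrist_force: [-5.2, -0.0, -0.6]
finger_gap: 0.0102
grip_force: 40.5
```

arm_command(
  moves=[-1,0,5,0,0,0,0.028,-1,0,0,0,0,0,0],
)

```text
clock: 7.3
tcp_pos: [0.4387, -0.1658, 0.1624]
orientation: [-0.001, 0.002, 1.0, -0.0]
wrist_force: [-4.7, 0.2, -1.2]
finger_gap: 0.0106
grip_force: 40.5
```

arm_command(
  moves=[-1,0,4,0,0,0,0.02,-1,0,0,0,0,0,0],
)

```text
clock: 7.55
tcp_pos: [0.4387, -0.1621, 0.1624]
orientation: [-0.001, 0.012, 1.0, -0.0]
wrist_force: [-5.9, -0.3, -1.6]
finger_gap: 0.0107
grip_force: 40.5
```

arm_command(
  moves=[-1,0,3,0,0,0,0.017,-1,0,0,0,0,0,0],
)

```text
clock: 7.8
tcp_pos: [0.4388, -0.162, 0.1624]
orientation: [-0.001, 0.021, 1.0, -0.003]
wrist_force: [-8.2, -11.5, -5.1]
finger_gap: 0.0106
grip_force: 40.5
```

arm_command(
  moves=[-1,0,3,0,0,0,0.017,-1,0,0,0,0,0,0],
)

```text
clock: 8.05
tcp_pos: [0.439, -0.1619, 0.1624]
orientation: [-0.001, 0.031, 1.0, -0.006]
wrist_force: [-8.3, -21.3, -7.8]
finger_gap: 0.0106
grip_force: 40.9
```

arm_command(
  moves=[-1,0,3,0,0,0,0.017,-1,0,0,0,0,0,0],
)

```text
clock: 8.3
tcp_pos: [0.4391, -0.1618, 0.1625]
orientation: [-0.001, 0.04, 0.999, -0.009]
wrist_force: [-8.9, -32.3, -11.3]
finger_gap: 0.0104
grip_force: 41.8
```

The arm meets its stop with the pin at y ≈ −0.162. I'll ease off the force, release and lift.

arm_command(
  moves=[-1,0,-7.5,0,0,0,-0.05,-1,0,0,0,0,0,0,0,0,0,0,0,0,0,0,0,0,0,0,0,0,0,0,0,0,0,0,0,0,0,0,-40,0,0,0,0,0,0,-50,0,0,0,0,0,0,-30,0,0,0],
)

```text
clock: 9.3
tcp_pos: [0.4399, -0.1602, 0.2851]
orientation: [0.002, 0.013, 1.0, -0.001]
wrist_force: [0.3, -0.7, 0.2]
finger_gap: 0.0427
grip_force: 0.0
```

arm_command(
  moves=[0,0,50,-20,0,0,0,0,0,55,-20,0,0,0,0,0,55,0,0,0,0,0,0,50,0,0,0,0,0,0,0,0,0,0,0],
)

```text
clock: 9.93
tcp_pos: [0.4442, 0.0531, 0.3229]
orientation: [0.001, 0.01, 1.0, 0.0]
wrist_force: [-0.5, -0.3, 0.2]
finger_gap: 0.0428
grip_force: 0.0
```

```bash
python3 g.py .5225 -.164 .25 180; python3 - <<'E'
from h import *
ims=[]
for n in("top","side"):
    im,d=read_camera(n);np.save(n+"1.npy",d);cv2.imwrite(f"pics/{n}1.png",im)
    ims.append(cv2.resize(im[150:250,250:350] if n=="top" else im[190:290,260:360],None,fx=4,fy=4,interpolation=2))
    for l in["capA_grip","armA_pin"]:
        print(n,l,[(np.round(x["point"],0),round(x["confidence"],2)) for x in recognise(n,l)[:3]])
    P=cloud(n,d)[140:300,230:380].reshape(-1,3);C=im[140:300,230:380].reshape(-1,3).astype(int)
    r=np.hypot(P[:,0]-.5215,P[:,1]+.164)
    for nm,m in(("bar",(P[:,2]>.182)&(P[:,2]<.215)&(r<.04)),("bartop",(P[:,2]>.196)&(P[:,2]<.215)&(r<.04)),("disc",(P[:,2]>.162)&(P[:,2]<.178)&(r<.045)),("pin",(P[:,2]>.16)&(P[:,2]<.2)&(np.hypot(P[:,0]-.439,P[:,1]+.162)<.02))):
        q=P[m]
        if len(q)<5:print(n,nm,len(q));continue
        b=cv2.minAreaRect(q[:,:2].astype(np.float32)*1000);w,v=np.linalg.eigh(np.cov(q[:,:2].T))
        print(n,nm,len(q),q.mean(0).round(4),np.round(b[0],1),np.round(b[1],1),round(b[2],1),"pca",np.degrees(np.arctan2(v[1,1],v[0,1])).round(1),np.percentile(q[:,2],[10,50,90]).round(4))
cv2.imwrite("pics/p3.png",np.hstack(ims))
E
```

```text
tcp [0.4442 0.0531 0.3229] yaw 178.9 q [-0.06  0.05 -0.05  1.47  0.   -0.04] F [-0.5 -0.3  0.2] gap 0.0428 t 9.925 tilt [-0.001  0.001 -1.   ]
shift mm [ -82.4 -215.6   72.8] turn z -0.019
top capA_grip [(array([310., 202.]), 0.8), (array([308., 206.]), 0.38)]
top armA_pin [(array([311., 200.]), 0.57)]
top bar 149 [ 0.5214 -0.1646  0.2046] [ 523.1 -164.7] [16.8 48.2] 88.0 pca 176.9 [0.1963 0.2063 0.2097]
top bartop 135 [ 0.5228 -0.1651  0.2065] [ 523.1 -165.1] [16.  48.1] 88.0 pca 177.6 [0.2033 0.2065 0.2098]
top disc 371 [ 0.5216 -0.1652  0.1729] [ 523.  -165.8] [69.2 68. ] 70.0 pca 85.9 [0.17   0.1727 0.176 ]
top pin 26 [ 0.441  -0.1639  0.1878] [ 441.5 -164.2] [10.4 10.9] 40.1 pca 173.4 [0.1766 0.192  0.1958]
side capA_grip [(array([302., 221.]), 0.78), (array([276., 175.]), 0.39)]
side armA_pin [(array([302., 226.]), 0.82), (array([311., 197.]), 0.39)]
side bar 136 [ 0.5193 -0.1671  0.2001] [ 521.3 -164.2] [23.7 50. ] 86.8 pca 177.9 [0.1859 0.2032 0.208 ]
side bartop 98 [ 0.5202 -0.1659  0.2047] [ 521.3 -164.2] [23.7 50. ] 86.8 pca 179.6 [0.1993 0.2053 0.2086]
side disc 187 [ 0.5154 -0.1735  0.1724] [ 519.4 -164.8] [63.7 69.5] 31.7 pca 141.7 [0.168  0.1727 0.1759]
side pin 29 [ 0.4379 -0.1644  0.1817] [ 439.5 -163.8] [11.1 11.6] 82.1 pca 109.7 [0.1669 0.1835 0.193 ]
```

View pics/p3.png

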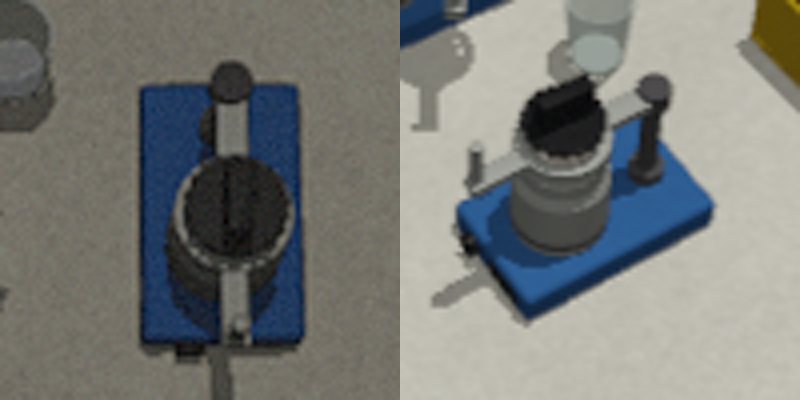

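arm_command(
  moves=[0,-19.9,-54,0,0,0,0.016,0,-19.9,-54,0,0,0,0,0,-19.9,-54,0,0,0,0,0,-19.9,-54,0,0,0,0,0,0,0,50,0,0,0,0,0,0,45,0,0,0,0,0,0,0,0,0,0],
)

```text
clock: 11.1
tcp_pos: [0.5128, -0.1691, 0.2237]
orientation: [-0.004, 0.022, 1.0, 0.002]
wrist_force: [-0.2, 0.1, -0.3]
finger_gap: 0.0423
grip_force: 0.0
```

```bash
python3 g.py .5215 -.164 .177 178
```

```text
tcp [ 0.5128 -0.1691  0.2237] yaw 177.46 q [-0.47  0.25 -0.05  1.27  0.   -0.42] F [-0.2  0.1 -0.3] gap 0.0423 t 11.1 tilt [ 0.008  0.004 -1.   ]
shift mm [-8.8  5.3 46.6] turn z -0.009
```

arm_command(
  moves=[0,-8,4.5,0,0,0,0,0,0,0,16,0,0,0,0,0,0,0,0,0,0],
)

```text
clock: 11.48
tcp_pos: [0.524, -0.1645, 0.2111]
orientation: [-0.0, 0.021, 1.0, 0.0]
wrist_force: [-0.5, 0.3, -0.0]
finger_gap: 0.0426
grip_force: 0.0
```

```bash
python3 g.py .5215 -.164 .177 178
```

```text
tcp [ 0.524  -0.1645  0.2111] yaw 177.64 q [-0.45  0.27 -0.06  1.24  0.   -0.41] F [-0.5  0.3 -0. ] gap 0.0426 t 11.475 tilt [ 0.  0. -1.]
shift mm [ 2.5  0.4 34.1] turn z -0.006
```

arm_command(
  moves=[0,2,0.4,17,0,0,0,0,0,0,17,0,0,0,0,0,0,0,0,0,0,-1,0,0,0,0,0,0,-1,0,0,0,0,0,0,-1,0,0,0,0,0,0],
  newtons=60,
)

```text
clock: 12.22
tcp_pos: [0.5225, -0.1643, 0.1786]
orientation: [0.001, 0.021, 1.0, -0.0]
wrist_force: [-0.6, 1.3, 5.0]
finger_gap: 0.0172
grip_force: 60.4
```

```bash
python3 g.py .5215 -.164 .177 178
```

```text
tcp [ 0.5225 -0.1643  0.1786] yaw 177.62 q [-0.45  0.28 -0.13  1.16  0.   -0.41] F [-0.6  1.3  5. ] gap 0.0172 t 12.225 tilt [-0.002 -0.    -1.   ]
shift mm [1.  0.3 1.6] turn z -0.007
```

Gripped, with a 17 mm gap on the bar. First 1.2 rad of screwing, following it down.

arm_command(
  moves=[-1,0,0,0.6,0,0,0.15,-1,0,0,0.6,0,0,0.15,-1,0,0,0.6,0,0,0.15,-1,0,0,0.6,0,0,0.15,-1,0,0,0.6,0,0,0.15,-1,0,0,0.6,0,0,0.15,-1,0,0,0.6,0,0,0.15,-1,0,0,0.6,0,0,0.15],
)

```text
clock: 13.22
tcp_pos: [0.5229, -0.1638, 0.174]
orientation: [0.001, 0.583, 0.812, 0.001]
wrist_force: [-0.5, 3.6, 6.9]
finger_gap: 0.0169
grip_force: 60.7
```

```bash
python3 g.py .5215 -.164 .177 178;python3 -c "
from h import *;print(get_state()['ft_torque'])"
```

```text
tcp [ 0.5229 -0.1638  0.174 ] yaw 108.62 q [-0.45  0.28 -0.14  1.15  0.    0.79] F [-0.5  3.6  6.9] gap 0.0169 t 13.225 tilt [-0.     0.003 -1.   ]
shift mm [ 0.3 -1.3 -3. ] turn z -1.211
[0.72500753 0.07172679 0.16226126]
```

arm_command(
  moves=[-1,0,0,0.57,0,0,0.15,-1,0,0,0.57,0,0,0.15,-1,0,0,0.57,0,0,0.15,-1,0,0,0.57,0,0,0.15,-1,0,0,0.57,0,0,0.15,-1,0,0,0.57,0,0,0.15,-1,0,0,0.57,0,0,0.15,-1,0,0,0.57,0,0,0.15],
)

```text
clock: 14.22
tcp_pos: [0.5235, -0.164, 0.1695]
orientation: [0.0, 0.94, 0.341, 0.002]
wrist_force: [2.7, 3.9, 5.0]
finger_gap: 0.017
grip_force: 60.5
```

arm_command(
  moves=[-1,0,0,0.57,0,0,0.15,-1,0,0,0.57,0,0,0.15,-1,0,0,0.57,0,0,0.15,-1,0,0,0.57,0,0,0.15,-1,0,0,0.57,0,0,0.15,-1,0,0,0.57,0,0,0.15,-1,0,0,0,0,0,0],
)

```text
clock: 15.1
tcp_pos: [0.5237, -0.1646, 0.166]
orientation: [0.0, 0.995, -0.1, 0.002]
wrist_force: [2.3, 1.2, 5.0]
finger_gap: 0.0171
grip_force: 60.4
```

```bash
python3 g.py .5215 -.164 .177 178;python3 -c "
from h import *;print(get_state()['ft_torque'])"
```

```text
tcp [ 0.5237 -0.1646  0.166 ] yaw -11.53 q [-0.45  0.29 -0.15  1.13  0.    2.89] F [2.3 1.2 5. ] gap 0.0171 t 15.1 tilt [ 0.004 -0.    -1.   ]
shift mm [ -2.3  -0.1 -11. ] turn z 2.975
[ 0.33755877 -0.38789744 -0.17856153]
```

arm_command(
  moves=[0,0,0,0,0,0,0,0,0,0,0,0,0,0,0,0,0,0,0,0,0,0,0,0,-25,0,0,0,0,0,0,-25,0,0,0,0,0,0,0,0,0,-0.18,0,0,0,0,0,0,-0.18,0,0,0,0,0,0,-0.18],
)

```text
clock: 16.1
tcp_pos: [0.5218, -0.1644, 0.2144]
orientation: [-0.0, 0.985, 0.172, -0.0]
wrist_force: [-0.0, -0.2, 0.5]
finger_gap: 0.0424
grip_force: 0.0
```

arm_command(
  moves=[0,0,0,0,0,0,-0.18,0,0,0,0,0,0,-0.18,0,0,0,0,0,0,-0.18,0,0,0,0,0,0,-0.18,0,0,0,0,0,0,-0.18,0,0,0,0,0,0,-0.18,0,0,0,0,0,0,-0.18,0,0,0,0,0,0,-0.18],
)

```text
clock: 17.1
tcp_pos: [0.5217, -0.1643, 0.2143]
orientation: [-0.0, 0.627, 0.779, -0.0]
wrist_force: [-0.1, 0.2, -0.4]
finger_gap: 0.0427
grip_force: 0.0
```

arm_command(
  moves=[0,0,0,0,0,0,-0.18,0,0,0,0,0,0,-0.18,0,0,0,0,0,0,-0.18,0,0,0,0,0,0,-0.18,0,0,0,0,0,0,-0.18,0,0,0,0,0,0,-0.18,0,0,0,0,0,0,-0.08,0,0,0,0,0,0,0],
)

```text
clock: 18.1
tcp_pos: [0.5218, -0.1643, 0.2143]
orientation: [-0.0, 0.101, 0.995, 0.0]
wrist_force: [-0.3, 1.0, 0.3]
finger_gap: 0.043
grip_force: 0.0
```

```bash
python3 g.py .523 -.1643 .166 168.5
```

```text
tcp [ 0.5218 -0.1643  0.2143] yaw 168.38 q [-0.45  0.26 -0.06  1.25 -0.   -0.25] F [-0.3  1.   0.3] gap 0.043 t 18.1 tilt [ 0.001  0.    -1.   ]
shift mm [-1.2  0.3 48.3] turn z -0.002
```

arm_command(
  moves=[0,-1,0,24,0,0,0,0,0,0,24,0,0,0,0,0,0,0,0,0,0,-1,0,0,0,0,0,0,-1,0,0,0,0,0,0,-1,0,0,0,0,0,0],
  newtons=60,
)

```text
clock: 18.85
tcp_pos: [0.5236, -0.1647, 0.1678]
orientation: [0.001, 0.101, 0.995, -0.0]
wrist_force: [-0.1, 1.8, 4.2]
finger_gap: 0.0169
grip_force: 61.4
```

arm_command(
  moves=[-1,0,0,0.4,0,0,0.1,-1,0,0,0.4,0,0,0.1,-1,0,0,0.4,0,0,0.1,-1,0,0,0.4,0,0,0.1],
)

```text
clock: 19.35
tcp_pos: [0.5235, -0.1649, 0.1663]
orientation: [0.001, 0.298, 0.955, -0.0]
wrist_force: [-1.1, -0.6, 4.0]
finger_gap: 0.0169
grip_force: 61.6
```

```bash
python3 g.py .523 -.1643 .166 168.5;python3 -c "
from h import *;print(get_state()['ft_torque'])"
```

```text
tcp [ 0.5235 -0.1649  0.1663] yaw 145.35 q [-0.45  0.29 -0.15  1.13 -0.    0.15] F [-1.1 -0.6  4. ] gap 0.0169 t 19.35 tilt [-0.002  0.    -1.   ]
shift mm [0.7 0.2 0.3] turn z -0.404
[0.0199192  0.29395809 0.2153492 ]
```

arm_command(
  moves=[-1,0,0,0.4,0,0,0.1,-1,0,0,0.4,0,0,0.1,-1,0,0,0,0,0,0],
)

```text
clock: 19.73
tcp_pos: [0.5234, -0.165, 0.1655]
orientation: [0.001, 0.391, 0.921, -0.0]
wrist_force: [-0.7, -0.2, 5.2]
finger_gap: 0.0173
grip_force: 61.8
```

```bash
python3 g.py .523 -.1643 .166 168.5;python3 -c "
from h import *;print(get_state()['ft_torque'])"
```

```text
tcp [ 0.5234 -0.165   0.1655] yaw 134.01 q [-0.45  0.29 -0.15  1.13 -0.    0.35] F [-0.7 -0.2  5.2] gap 0.0173 t 19.725 tilt [-0.002  0.    -1.   ]
shift mm [ 0.8  0.2 -0.5] turn z -0.602
[-0.01493609  0.29569983 -0.09472038]
```

arm_command(
  moves=[-1,0,0,0.3,0,0,0.08,-1,0,0,0.2,0,0,0.08,-1,0,0,0,0,0,0],
)

```text
clock: 20.1
tcp_pos: [0.5234, -0.1639, 0.1652]
orientation: [0.001, 0.461, 0.887, 0.001]
wrist_force: [-0.9, 2.5, 7.7]
finger_gap: 0.0173
grip_force: 65.1
```

```bash
python3 g.py .523 -.1643 .166 168.5;python3 -c "
from h import *;print(get_state()['ft_torque'])"
```

```text
tcp [ 0.5234 -0.1639  0.1652] yaw 125.12 q [-0.45  0.29 -0.15  1.13  0.    0.51] F [-0.9  2.5  7.7] gap 0.0173 t 20.1 tilt [-0.001  0.002 -1.   ]
shift mm [-0.1 -0.6 -0.8] turn z -0.757
[0.50756127 0.40797874 1.53489137]
```

The torque jumped to 1.5 N m, which is the hard stop. I'll release, lift away and verify.

arm_command(
  moves=[-1,0,0,0,0,0,0.04,-1,0,0,0,0,0,0,0,0,0,0,0,0,0,0,0,0,0,0,0,0,0,0,0,0,0,0,0,0,0,0,-40,0,0,0,0,0,0,-50,0,0,0,0,0,0,-50,0,0,0],
)

```text
clock: 21.1
tcp_pos: [0.5226, -0.1645, 0.3048]
orientation: [-0.0, 0.48, 0.877, 0.0]
wrist_force: [1.4, -0.7, 0.6]
finger_gap: 0.0429
grip_force: 0.0
```

arm_command(
  moves=[0,35,40,0,0,0,0,0,35,40,0,0,0,0,0,35,40,0,0,0,0,0,35,40,0,0,0,0,0,0,0,0,0,0,0],
)

```text
clock: 21.72
tcp_pos: [0.5827, 0.0429, 0.3031]
orientation: [-0.0, 0.478, 0.878, 0.0]
wrist_force: [-0.4, -1.1, -0.5]
finger_gap: 0.0426
grip_force: 0.0
```

```bash
python3 g.py .523 -.1643 .166 168.5; python3 - <<'E'
from h import *
ims=[]
for n in("top","side"):
    im,d=read_camera(n)
    ims.append(cv2.resize(im[150:250,250:350] if n=="top" else im[190:290,260:360],None,fx=4,fy=4,interpolation=2))
    P0=cloud(n,np.load(n+"1.npy"))[140:300,230:380].reshape(-1,3)
    P1=cloud(n,d)[140:300,230:380].reshape(-1,3)
    for k,P in(("before",P0),("now",P1)):
        r=np.hypot(P[:,0]-.5222,P[:,1]+.1645)
        bar=P[(r<.02)&(P[:,2]>.178)];z=bar[:,2];ds=P[(r>.02)&(r<.03)&(P[:,2]>.15)&(P[:,2]<.178),2]
        ring=P[(r>.036)&(r<.04)&(P[:,2]>.14)&(P[:,2]<.156),2];pin=P[(np.hypot(P[:,0]-.44,P[:,1]+.162)<.02)&(P[:,2]>.16)]
        print(n,k,"bartop",np.percentile(z,75).round(4),"disc",np.median(ds).round(4),"ring",np.median(ring).round(4),"pin",pin.mean(0).round(4))
cv2.imwrite("pics/p4.png",np.hstack(ims))
E
```

```text
tcp [0.5827 0.0429 0.3031] yaw 122.89 q [-0.06  0.33  0.24  1.48  0.    0.93] F [-0.4 -1.1 -0.5] gap 0.0426 t 21.725 tilt [ 0.001 -0.    -1.   ]
shift mm [-141.7 -162.6  137. ] turn z -0.796
top before bartop 0.208 disc 0.1727 ring 0.1495 pin [ 0.441  -0.1639  0.1878]
top now bartop 0.1931 disc 0.1584 ring 0.1496 pin [ 0.4408 -0.1638  0.1874]
side before bartop 0.2068 disc 0.1731 ring 0.1477 pin [ 0.4379 -0.1644  0.1817]
side now bartop 0.1921 disc 0.1592 ring 0.1478 pin [ 0.4382 -0.1641  0.1823]
```

View pics/p4.png

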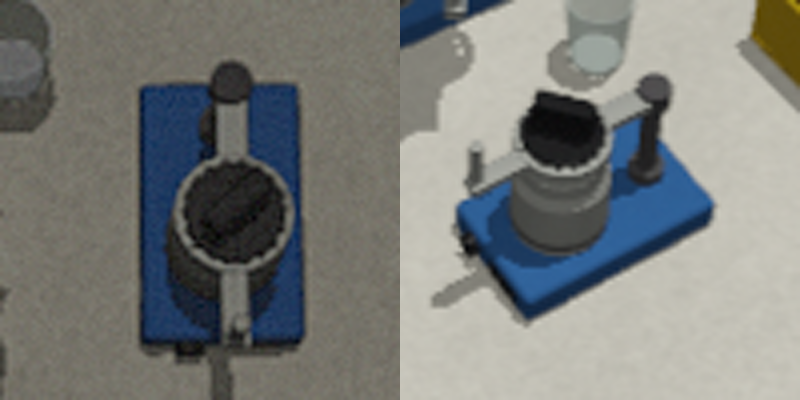

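The cap sits on the ring with its bar top at 192 mm, the fully-home height, and the pin has not moved. Handing in.

```bash
python3 -c "
from workcell import *;print(hand_in())"
```

```text
the job is handed in; nothing more can be done
None
```

I swung the loaded vessel's arm to its stop and screwed the cap down until the torque jumped at its end stop; the last depth images put the grip bar's top at about 192 mm, the fully-home height. The job is handed in at about 22 s; no verdict was returned, and I did not re-check the sample jar under the cap or re-measure the empty vessel and other bench items.

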